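# Empty the tumbler jar

### The arm

A 7-joint arm with a two-finger parallel gripper is mounted at the origin on the work surface. World frame = base frame: x ahead of the robot, y to its left, z up, the work surface at z = 0. Lengths are in m, angles in rad, forces in N, time in s.
With the tool pointing down it reaches from about 0.425 to 0.925 m from the base axis. Payload 6.8 kg.
Tool frame: the origin (TCP) lies midway between the tips of the shut fingers; the grasp point (between the pads) lies 19 mm behind it; z points along the fingers, y is the line along which they close (so a half turn about z gives the same grasp; the last joint's range is limited). The gripper opens to 85 mm and grips with 20 to 120 N. Pads are 22 mm wide; open, the fingers measure 114 mm over their backs; the gripper's body (76 mm by 85 mm) begins 54 mm behind the grasp point. The pads swing forward as they close: fully open they stand 13 mm farther back than shut.
Start: joints at [-1.385, 0.477, 0.022, 1.555, -0.011, 1.109, -0.083], TCP at [0.195, 0.646, 0.231] pointing down, gripper open.
Joint ranges: [-2.96, 2.96], [-0.34, 2.1], [-1.41, 1.46], [0.24, 2.44], [-1.37, 4.51], [0.17, 1.92], [-2.96, 2.96]. Speed limits (rad/s): [2.39, 2.39, 3.14, 3.14, 3.14, 3.14, 3.14].

### API

Orientations are given as a unit quaternion [w, x, y, z].
In Python, from cell import env, kinematics, monitor, cams, spot_in, mark_of gives the robot as it stands. Calls block until the motion is done:
- env.reach(position, orientation): joint-space move of the TCP to a pose.
- env.movel(position, velocity=0.15, rot=None, stop_force=None): straight line of the TCP; rot=None keeps the orientation; velocity is the mean speed in m/s. With stop_force (N) it stops when the force on the tool has changed by that much, and returns True; else False.
- env.goto_joints(angles): joint-space move.
- env.grip(opening, f_grip=None): finger opening in m; f_grip is the grip in N (None keeps the last); returns when the fingers have stopped.
- env.dwell(seconds).
- kinematics.inverse_kinematics(position, orientation): joint angles nearest the present ones, or None.
- monitor.get_state(): the state.
- cams.camera(name): name is "side" or "top" or "wrist"; returns (picture, depth): 400x640x3 uint8, blue, green, red; 400x640 float32, m along the optical axis (not along the pixel's ray), 0 where there is no reading.
- cams.calibration(name): a dict with "fx", "fy", "cx", "cy" (pixels), "rvec" (rotation vector, rad) and "tvec" (3), from world to camera coordinates, as OpenCV has them. Camera axes: x right, y down, z forward; pixel columns grow to the right and rows downward; lengths in m; the calibration is good to about 2 mm. A picture is of the moment at which its call begins: read the wrist's pose just before it. calibration takes no time and is no camera call; for the wrist camera it gives the pose at the moment of the call.
A pose or a line that the arm cannot do raises env.PlanningError and nothing moves.
- env.job_done(): hands the job in; it is judged then, once.
Trained networks look in the newest picture that a camera, given by its name, has taken for a name from the list of things; names that differ only in an ending like _2 or _b are one class to them, and where a whole thing is asked for, a point or a joint stands for the part that bears it (a point fixed in the world has none). Each returns a list of dicts, best first, with "score" (0 to 1); they miss things now and then, are a little off and sometimes report something else, mostly with a low value. They report only what shows in the picture. A call takes as long as a camera call.
- spot_in(query, camera): "at" ([x, y, z] in m, in the coordinates of the camera as it stood for that picture, good to about 4 mm: the middle of the surface that is visible of it).
- mark_of(query, camera): "at" ([x, y, z] in m, in the coordinates of the camera as it stood for that picture, good to about 4 mm: a listed point, or the origin of a listed thing).
The state is a dict: "time": time; "qpos": joint angles; "joint_velocities": joint speeds; "joint_torque": joint torques, N m; "tcp_pos": TCP position; "orientation": TCP orientation; "force": force on the tool from outside, world axes, zero at the start; "torque": the same for the moment, N m; "opening": finger opening in m; "gripper_force": force on a finger pad.
Only numpy, scipy, OpenCV 4.12 (cv2) and the standard library are available. Lean on these libraries where they do the work, as an engineer would, in place of code of your own. Each camera call takes 0.05 s, during which the arm holds its last target. There are 200 camera calls.

### The job

First make the tumbler ready: move every wooden knob of the last batch from the catch tray into the plywood bin, and unscrew the perforated cap from the jar and lay it flat, holes up, on the black rubber pad. Then crank the handwheel clockwise until the jar is tipped right over and all the steel nuts have poured from its mouth into the tray, and crank it back until the jar stands upright again. Every nut must end up in the tray, and the cork sanding block and the dark offcut on the bench must not be disturbed.

Things in the scene. Friction and masses are not known exactly. Their poses are not given: they have to be found in the camera images.
- tumbler: Fixed stand of the machine; origin on the bench under the jar's axis, z up, y pointing from the jar to the catch tray, -y to the gearbox. Two grey uprights at x = +-112 mm, 147 mm tall, hold the jar's pivot pins (axis along x, 130 mm up, over the origin). Gearbox 85 mm square, 102 mm tall, at y = -160 mm under the handwheel
- tray (a point): Centre of the inner floor (4 mm above the bench) of the fixed aluminium catch tray, which reaches from under the jar out to its side, 105 mm from the jar's axis along the tumbler's y; inside 190 (x) x 270 (y) mm, walls 4 mm thick, top 48 mm above the bench; axes as tumbler
- jar (a joint): Tilt of the jar about its pivot, rad: 0 upright, grows as the mouth tips over towards the tray; from -0.15 to 2.8 (mouth well downward). It is geared to the handwheel: jar = 0.5 x wheel; move it with the wheel only; it stays where it is left
- mouth (a point): Centre of the jar's rim, 60 mm from the pivot (190 mm above the bench when upright). Clear plastic jar, 49 mm outside, 42 mm bore, 105 mm deep inside. Three ledges round the neck, 8 to 12 mm below the rim, out to radius 28.5 mm, hold the cap's lugs; they cover 0 to 75, 120 to 195 and 240 to 315 degrees from the tumbler's x axis (anticlockwise from above)
- cap: Perforated aluminium cap, 66 mm across, 30.5 mm tall; its top 12 mm is a solid disc (grip its edge), below it a skirt with 3 inward lugs. Origin: centre of the skirt's underside, 18.5 mm below the rim when on; z up. On the jar its x axis starts 19 to 31 degrees from the tumbler's; turn it anticlockwise (from above) until 98 (90 to 106 will do; stop at 108), then lift straight off. About 90 g
- wheel (a joint): Handwheel on the gearbox, rad: 0 when the jar is upright, grows turning clockwise seen from above, from -0.3 to 5.6 (jar 2.8). Stiff: takes 0.2 to 0.4 N m and stays where it is left. At wheel = 0 its three spokes lie at 0, 120 and 240 degrees from the tumbler's x axis (at value w they lie at minus w from there)
- hub (a point): Centre of the handwheel, in the plane of its rim, 150 mm above the bench, 160 mm from the jar's axis; axis vertical. Round steel rim of radius 65 mm to the middle of its 14 mm thick bar; hub 32 mm across and 24 mm tall; spokes 10 mm thick. Under the rim there are 48 mm of free height over the gearbox
- bin: Fixed open plywood box for finished knobs, 150 (x) x 130 (y) mm, 50 mm tall, 4 mm walls; origin at the centre of its underside
- bin_in (a point): Centre of the bin's inner floor (4 mm above the bench), axes as the bin
- pad: Flat black rubber pad 130 x 130 x 4 mm fixed on the bench; origin at the centre of its underside
- knob1: Turned beech drawer knob, 26 mm tall, left in the catch tray from the last batch: foot 28 mm, neck 20 mm, head 30 mm across (14 mm high, at the top). Origin at the centre of its foot, z up through the head; starts standing. 10 to 20 g. May be absent
- knob2: Turned beech drawer knob, 26 mm tall, left in the catch tray from the last batch: foot 28 mm, neck 20 mm, head 30 mm across (14 mm high, at the top). Origin at the centre of its foot, z up through the head; starts standing. 10 to 20 g. May be absent
- knob3: Turned beech drawer knob, 26 mm tall, left in the catch tray from the last batch: foot 28 mm, neck 20 mm, head 30 mm across (14 mm high, at the top). Origin at the centre of its foot, z up through the head; starts standing. 10 to 20 g. May be absent
- knob4: Turned beech drawer knob, 26 mm tall, left in the catch tray from the last batch: foot 28 mm, neck 20 mm, head 30 mm across (14 mm high, at the top). Origin at the centre of its foot, z up through the head; starts standing. 10 to 20 g. May be absent
- nut1: Square steel coupling nut, 13 x 13 mm, 22 mm long, about 24 g, loose inside the jar, sliding out when it is tipped to about 2.0 to 2.7 rad; origin at the centre of one end face, z along its length. May be absent
- nut2: Square steel coupling nut, 13 x 13 mm, 22 mm long, about 24 g, loose inside the jar, sliding out when it is tipped to about 2.0 to 2.7 rad; origin at the centre of one end face, z along its length. May be absent
- nut3: Square steel coupling nut, 13 x 13 mm, 22 mm long, about 24 g, loose inside the jar, sliding out when it is tipped to about 2.0 to 2.7 rad; origin at the centre of one end face, z along its length. May be absent
- nut4: Square steel coupling nut, 13 x 13 mm, 22 mm long, about 24 g, loose inside the jar, sliding out when it is tipped to about 2.0 to 2.7 rad; origin at the centre of one end face, z along its length. May be absent
- sanding_block: Bystander: cork sanding block 90 x 55 x 35 mm; origin under its centre
- offcut: Bystander: dark wood offcut 90 x 45 x 30 mm; origin under its centre

How it is judged:
On the way, in this order (a step that is already met when the one before it is completed fails the run):
1. all knobs present are in the bin and the cap lies on the pad, holes up, before the jar is tipped (x of knob1 in the frame of bin_in between -0.073 and 0.073 m and y of knob1 in the frame of bin_in between -0.063 and 0.063 m and z of knob1 in the frame of bin_in between -0.01 and 0.045 m and x of knob2 in the frame of bin_in between -0.073 and 0.073 m and y of knob2 in the frame of bin_in between -0.063 and 0.063 m and z of knob2 in the frame of bin_in between -0.01 and 0.045 m and x of knob3 in the frame of bin_in between -0.073 and 0.073 m and y of knob3 in the frame of bin_in between -0.063 and 0.063 m and z of knob3 in the frame of bin_in between -0.01 and 0.045 m and x of knob4 in the frame of bin_in between -0.073 and 0.073 m and y of knob4 in the frame of bin_in between -0.063 and 0.063 m and z of knob4 in the frame of bin_in between -0.01 and 0.045 m and horizontal distance between cap and pad below 0.045 m and height (world z) of cap below 0.012 m and angle between cap's own z axis and vertical below 0.15 rad and linear speed of cap below 0.02 m/s and value of joint jar below 0.3 rad), for 0.2 s.
2. the jar is tipped over with its mouth down towards the tray (value of joint jar above 1.9 rad), for 0.2 s.
At the end, for the whole second after the job is handed in: All knobs present are inside the bin, the cap lies flat with its holes up on the pad (centre within 45 mm of the pad's), all nuts present lie inside the catch tray, all at rest, and the jar stands upright within 0.07 rad (4 degrees; 0.14 rad of the wheel) (x of knob1 in the frame of bin_in between -0.073 and 0.073 m and y of knob1 in the frame of bin_in between -0.063 and 0.063 m and z of knob1 in the frame of bin_in between -0.01 and 0.045 m and x of knob2 in the frame of bin_in between -0.073 and 0.073 m and y of knob2 in the frame of bin_in between -0.063 and 0.063 m and z of knob2 in the frame of bin_in between -0.01 and 0.045 m and x of knob3 in the frame of bin_in between -0.073 and 0.073 m and y of knob3 in the frame of bin_in between -0.063 and 0.063 m and z of knob3 in the frame of bin_in between -0.01 and 0.045 m and x of knob4 in the frame of bin_in between -0.073 and 0.073 m and y of knob4 in the frame of bin_in between -0.063 and 0.063 m and z of knob4 in the frame of bin_in between -0.01 and 0.045 m and horizontal distance between cap and pad below 0.045 m and height (world z) of cap below 0.012 m and angle between cap's own z axis and vertical below 0.15 rad and linear speed of cap below 0.02 m/s and x of nut1 in the frame of tray between -0.096 and 0.096 m and y of nut1 in the frame of tray between -0.136 and 0.136 m and z of nut1 in the frame of tray between -0.01 and 0.05 m and x of nut2 in the frame of tray between -0.096 and 0.096 m and y of nut2 in the frame of tray between -0.136 and 0.136 m and z of nut2 in the frame of tray between -0.01 and 0.05 m and x of nut3 in the frame of tray between -0.096 and 0.096 m and y of nut3 in the frame of tray between -0.136 and 0.136 m and z of nut3 in the frame of tray between -0.01 and 0.05 m and x of nut4 in the frame of tray between -0.096 and 0.096 m and y of nut4 in the frame of tray between -0.136 and 0.136 m and z of nut4 in the frame of tray between -0.01 and 0.05 m and linear speed of each of knob1, knob2, knob3, knob4, nut1, nut2, nut3, nut4 below 0.03 m/s and value of joint jar between -0.07 and 0.07 rad); the robot touches nothing.
It fails at once if the jar is tipped with the cap still on it (value of joint jar above 0.4 rad and distance between cap and mouth below 0.035 m).
It fails at once if the sanding block or offcut is disturbed by more than 40 mm (distance of any of sanding_block, offcut from where it was at the start of the episode above 0.04 m).
Of knob1, knob2, knob3, knob4 only 2 to 4 are there at a start; the rules pass over those that are not, and their reading is None.
Of nut1, nut2, nut3, nut4 only 2 to 4 are there at a start; the rules pass over those that are not, and their reading is None.
At some moment in a run one of knob1, knob2, knob3, knob4 may be knocked a few centimetres aside while the robot is not near it.
It also fails if it takes over 210 s, if anything falls off the work surface, if the arm or the gripper's body presses on something with over 40 N, if the wrist force passes 120 N, or if a joint passes its speed limit or range.

## Working session

There is one attempt and no reset: what is moved stays moved. The work goes in short steps, each a Python script; the robot and the scene stay as the last script left them, time stands still between calls to the robot, and variables do not carry over. Pictures are saved under pics/ and viewed, at most 14 in all, crops included, and the job is handed in when it is done.

```bash
ls; mkdir -p pics
cat > h.py <<'E'
import numpy as np, cv2
from scipy.spatial.transform import Rotation as R
from cell import env, kinematics, monitor, cams, spot_in, mark_of
def T(cam):
    c=cams.calibration(cam); Rm=R.from_rotvec(np.ravel(c["rvec"])).as_matrix(); return Rm,np.ravel(c["tvec"]),c
def toW(p,cal): Rm,t,_=cal; return Rm.T@(np.asarray(p)-t)
def px(p,cal):
    Rm,t,c=cal; q=Rm@np.asarray(p)+t; return np.array([c["fx"]*q[0]/q[2]+c["cx"],c["fy"]*q[1]/q[2]+c["cy"]])
def deproj(u,v,d,cal):
    c=cal[2]; return toW([(u-c["cx"])*d/c["fx"],(v-c["cy"])*d/c["fy"],d],cal)
def look(cam,name=None):
    cal=T(cam); im,d=cams.camera(cam)
    if name: cv2.imwrite(f"pics/{name}.png",im)
    return im,d,cal
def find(f,q,cam,cal,n=6,smin=0.2):
    return [(round(r["score"],2),np.round(toW(r["at"],cal),4)) for r in f(q,cam)[:n] if r["score"]>smin]
def down(yaw):  # tool z down, tool y axis at angle yaw+90 in world => closing line direction
    # x axis of tool at yaw, y = z cross x with z=-Z
    c,s=np.cos(yaw),np.sin(yaw)
    M=np.array([[c,s,0],[s,-c,0],[0,0,-1]]); q=R.from_matrix(M).as_quat(); return [q[3],q[0],q[1],q[2]]
E
cat > s.py <<'E'
from h import *
for cam in ("top","side"):
    im,d,cal=look(cam,cam+"0"); print(cam)
    for q in ("tumbler","tray","mouth","cap","hub","bin_in","bin","pad","knob1","nut1","sanding_block","offcut"):
        print(q,"M",find(mark_of,q,cam,cal,5),"S",find(spot_in,q,cam,cal,5) if q in("cap","knob1","pad","bin") else "")
s=monitor.get_state(); print(s["time"],s["tcp_pos"],s["orientation"],s["force"])
E
python3 s.py
```

```text
cell.py
pics
top
tumbler M [(0.77, array([ 0.5914, -0.0063, -0.0006]))] S 
tray M [(0.66, array([0.5677, 0.0989, 0.0018]))] S 
mouth M [(0.73, array([ 0.5843, -0.0075,  0.1891])), (0.47, array([0.5217, 0.1098, 0.006 ]))] S 
cap M [(0.93, array([ 0.5872, -0.01  ,  0.1752]))] S [(0.69, array([ 0.5887, -0.0061,  0.205 ]))]
hub M [(0.59, array([ 0.6208, -0.16  ,  0.1476]))] S 
bin_in M [(0.9, array([ 0.4604, -0.3846,  0.001 ]))] S 
bin M [(0.64, array([ 0.4549, -0.3838, -0.0014])), (0.34, array([ 0.6593,  0.3553, -0.0023]))] S [(0.79, array([ 0.4548, -0.3894,  0.0031]))]
pad M [(0.7, array([0.4408, 0.3899, 0.0012]))] S [(0.65, array([0.441 , 0.3867, 0.0073])), (0.21, array([0.6567, 0.3516, 0.0317]))]
knob1 M [(0.52, array([0.5207, 0.1072, 0.0044])), (0.44, array([0.5873, 0.194 , 0.0051])), (0.39, array([0.5161, 0.1762, 0.007 ]))] S [(0.44, array([0.5157, 0.1764, 0.0313])), (0.41, array([0.5876, 0.1919, 0.0304]))]
nut1 M [] S 
sanding_block M [(0.96, array([ 6.557e-01, -3.498e-01, -4.000e-04])), (0.66, array([0.6552, 0.3549, 0.0013]))] S 
offcut M [(0.67, array([0.6585, 0.356 , 0.0011])),
[... 583 characters left out ...]
 -0.4055,  0.0254]))]
pad M [] S [(0.48, array([0.656 , 0.3608, 0.0286]))]
knob1 M [(0.71, array([0.5126, 0.1761, 0.0037])), (0.55, array([0.5868, 0.198 , 0.0027])), (0.43, array([0.5216, 0.1081, 0.0063]))] S [(0.71, array([0.5848, 0.2053, 0.0286])), (0.5, array([0.5119, 0.1866, 0.0263])), (0.43, array([0.5225, 0.1177, 0.0311]))]
nut1 M [(0.57, array([ 0.6228, -0.1582,  0.1471]))] S 
sanding_block M [(0.73, array([ 6.532e-01, -3.540e-01, -4.000e-04]))] S 
offcut M [(0.73, array([0.6617, 0.3541, 0.0024])), (0.43, array([ 0.455 , -0.3827,  0.0017]))] S 
1.7 [0.19545067 0.64611093 0.23131367] [-1.08004846e-05  1.46380361e-01  9.89228381e-01  2.25041965e-05] [-0.03745934 -0.56458048 -0.08132985]
```

View pics/top0.png

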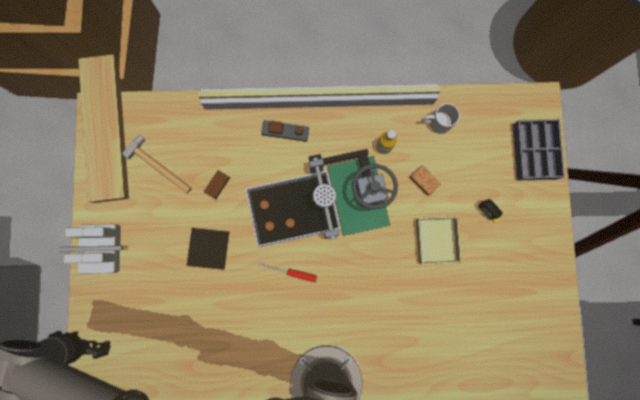

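View pics/side0.png

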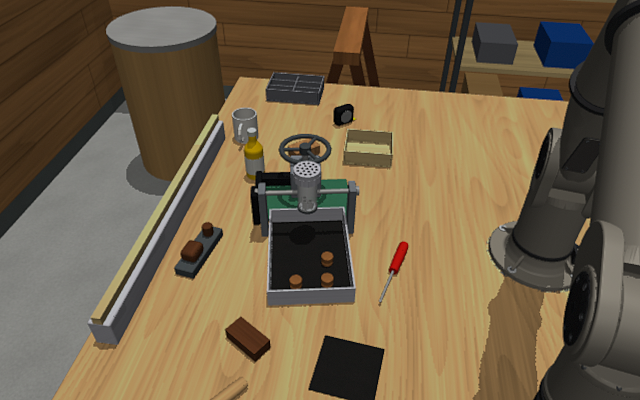

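Top view: three knobs in the tray at (264,204), (270,226) and (290,223), the jar cap at (323,195), wheel at (372,187), bin at (438,241) and pad at (208,248). The side view shows the same three knobs, and the networks' positions match. Next I check with the wrist camera.

```bash
cat > s.py <<'E'
from h import *
for nm,p in dict(tray=[.54,.15,.02],cap=[.588,-.006,.17],bin=[.455,-.384,.03],pad=[.441,.388,.03],hub=[.62,-.16,.13]).items():
    print(nm,[(a,None if (q:=kinematics.inverse_kinematics(p,down(np.radians(a)))) is None else round(float(q[6]),2)) for a in range(-180,180,30)])
def views(qs,pos,yaw):
    env.reach(pos,down(yaw)); 
    im,d,cal=look("wrist",f"w{int(monitor.get_state()['time']*10)}")
    print(monitor.get_state()["time"],"cam at",toW([0,0,0],cal))
    for q in qs: print(q,"M",find(mark_of,q,"wrist",cal,6),"S",find(spot_in,q,"wrist",cal,6))
views(["knob1","tray","cap"],[.50,.15,.33],np.radians(100) if kinematics.inverse_kinematics([.5,.15,.33],down(np.radians(100))) is not None else 0)
views(["knob1","tray","cap"],[.58,.12,.36],np.radians(100))
E
python3 s.py; ls pics
```

```text
tray [(-180, 1.31), (-150, 1.72), (-120, 2.17), (-90, 2.59), (-60, -1.93), (-30, -1.4), (0, -1.48), (30, -0.95), (60, -0.44), (90, 0.0), (120, 0.45), (150, 0.89)]
cap [(-180, 1.7), (-150, 2.18), (-120, 2.63), (-90, -2.47), (-60, -1.95), (-30, -1.42), (0, -1.15), (30, -0.75), (60, -0.26), (90, 0.22), (120, 0.72), (150, 1.21)]
bin [(-180, 2.58), (-150, 2.25), (-120, -2.06), (-90, -1.53), (-60, -1.01), (-30, -0.49), (0, 0.04), (30, 0.56), (60, 1.08), (90, 1.32), (120, 1.49), (150, 2.12)]
pad [(-180, 0.76), (-150, 1.2), (-120, 1.64), (-90, 2.09), (-60, 2.53), (-30, -1.9), (0, -1.9), (30, -1.48), (60, -1.03), (90, -0.6), (120, -0.15), (150, 0.3)]
hub [(-180, 2.04), (-150, 2.52), (-120, 2.14), (-90, -2.17), (-60, -1.65), (-30, -1.27), (0, -0.75), (30, -0.26), (60, 0.24), (90, 0.74), (120, 1.26), (150, 1.63)]
3.8667 cam at [0.48556535 0.22936527 0.47208208]
knob1 M [(0.72, array([0.5138, 0.1719, 0.006 ])), (0.71, array([0.5233, 0.1061, 0.0042])), (0.56, array([0.5845, 0.1944, 0.0027]))] S [(0.73, array([0.521 , 0.1093, 0.0282])), (0.61, array([0.5165, 0.1758, 0.032 ])), (0.59, array([0.5688, 0.047 , 0.005 ])), (0.54, array([0.5796, 0.1927, 0.0284]))]
tray M [(0.79, array([0.5633, 0.0951, 0.0044]))] S [(0.82, array([0.5644, 0.049 , 0.0049])), (0.49, array([0.4517, 0.3444, 0.0054]))]
cap M [(0.94, array([ 0.5868, -0.0058,  0.1724]))] S [(0.64, array([0.5833, 0.0039, 0.205 ]))]
4.6667 cam at [0.56669661 0.19734991 0.50212902]
knob1 M [(0.84, array([0.5133, 0.1758, 0.0035])), (0.63, array([0.5831, 0.1921, 0.004 ])), (0.59, array([0.5215, 0.1095, 0.0027]))] S [(0.84, array([0.5182, 0.1754, 0.0287])), (0.53, array([0.5213, 0.1084, 0.0282]))]
tray M [(0.56, array([0.5663, 0.0946, 0.0059]))] S [(0.86, array([0.5833, 0.0318, 0.0096]))]
cap M [(0.68, array([ 0.5891, -0.0069,  0.1713]))] S [(0.79, array([0.5869, 0.0008, 0.2004])), (0.24, array([0.5193, 0.1071, 0.0283]))]
side0.png
top0.png
w38.png
w46.png
```

View pics/w46.png

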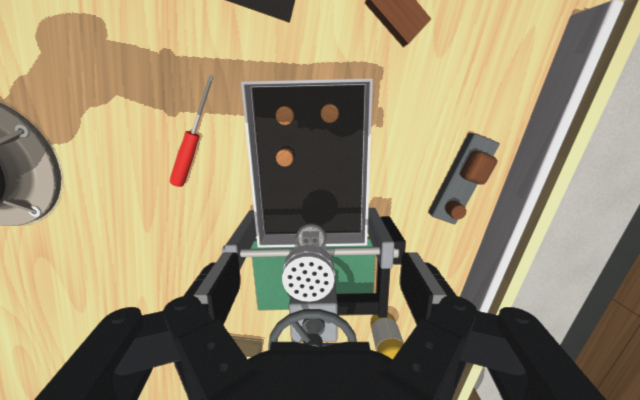

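The wrist view shows three knobs in the tray, at (285,116), (330,113) and (285,158), and no fourth one. I'm picking them now, with a fresh look before each grasp.

```bash
cat > s.py <<'E'
from h import *
Y=np.radians(100); bin_=np.array([.4555,-.3835])
def knobs():
    env.reach([.54,.16,.34],down(Y)); _,_,cal=look("wrist")
    L=find(mark_of,"knob1","wrist",cal)
    return [p for s,p in L if np.hypot(p[0]-.567,p[1]-.097)<.16 and p[2]<.03 and p[1]>-.02]
offs=[-.04,0,.04]; i=0; miss=0; tries=0
while tries<6 and miss<2:
    ks=knobs(); print("knobs",ks)
    if not ks: miss+=1; continue
    miss=0; tries+=1
    k=ks[0]
    env.grip(.058)
    env.reach([k[0],k[1],.12],down(Y))
    hit=env.movel([k[0],k[1],.010],velocity=.12,stop_force=15)
    env.grip(0.0,f_grip=30); s=monitor.get_state(); print("t",s["time"],"open",s["opening"],hit,s["tcp_pos"])
    env.movel([k[0],k[1],.28],velocity=.25)
    o=monitor.get_state()["opening"]
    if o<.012: print("missed"); env.grip(.058); continue
    b=bin_+[offs[i%3],0]
    env.reach([*b,.28],down(0)); env.movel([*b,.018],velocity=.2,stop_force=15)
    print("open before release",monitor.get_state()["opening"])
    env.grip(.052); env.movel([*b,.2],velocity=.3); i+=1
im,d,cal=look("top"); print(find(mark_of,"knob1","top",cal)); print(monitor.get_state()["time"])
cv2.imwrite("pics/top1.png",cv2.resize(im[120:300,180:480],None,fx=2.5,fy=2.5))
E
python3 s.py
```

```text
knobs [array([0.5148, 0.1766, 0.0056]), array([0.5838, 0.1867, 0.0024]), array([0.5207, 0.1079, 0.0035])]
t 8.1333 open 0.028915263326353087 False [0.51525915 0.17682432 0.01076244]
open before release 0.028431713989035226
knobs [array([0.5222, 0.1059, 0.0019]), array([0.5836, 0.1896, 0.0049])]
t 18.725 open 0.02884782528986292 False [0.52262011 0.10612475 0.01075537]
open before release 0.028965194625040252
knobs [array([0.5827, 0.1893, 0.003 ]), array([ 0.5891, -0.0089,  0.0068])]
t 29.0333 open 0.028861085668909783 False [0.58313293 0.18949347 0.01080899]
open before release 0.028633684843325225
knobs []
knobs []
[(0.61, array([ 0.4804, -0.3963,  0.0011])), (0.59, array([ 0.4543, -0.3849,  0.0015])), (0.49, array([ 0.4209, -0.3828,  0.0034])), (0.35, array([ 0.5904, -0.0058,  0.0011]))]
37.4917
```

```bash
cat > s.py <<'E'
from h import *
im,d,cal=look("side"); print(find(mark_of,"knob1","side",cal)); 
a=cv2.resize(im[125:315,230:410],None,fx=3,fy=3,interpolation=cv2.INTER_CUBIC)
cv2.imwrite("pics/side1.png",a)
print("hub",find(mark_of,"hub","side",cal),"cap",find(mark_of,"cap","side",cal),"spotcap",find(spot_in,"cap","side",cal))
E
python3 s.py
```

```text
[(0.54, array([ 0.4517, -0.3839,  0.0083])), (0.51, array([ 0.4525, -0.3835,  0.01  ])), (0.5, array([ 0.483 , -0.3913,  0.0018])), (0.44, array([ 0.4137, -0.3822,  0.0008]))]
hub [(0.8, array([ 0.6219, -0.1588,  0.1526]))] cap [(0.61, array([ 0.591 , -0.0056,  0.1725])), (0.46, array([ 0.6213, -0.1576,  0.1499]))] spotcap [(0.91, array([0.5897, 0.0121, 0.2042])), (0.58, array([0.5816, 0.0325, 0.0113]))]
```

View pics/side1.png

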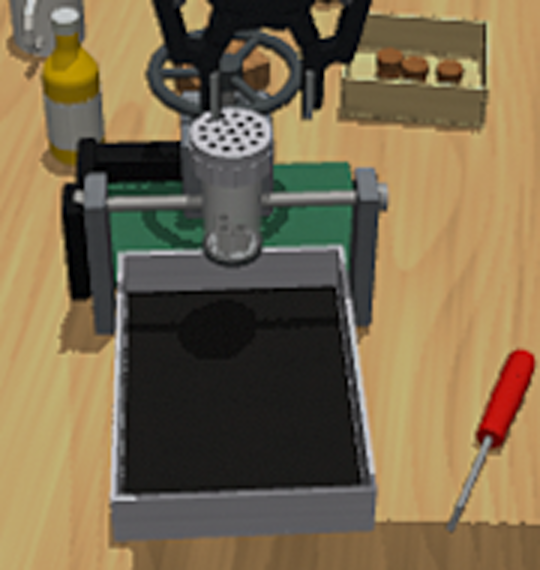

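View pics/top1.png

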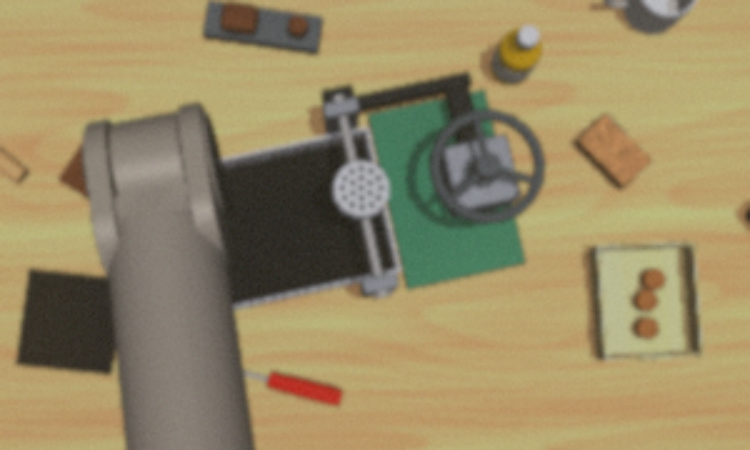

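Tray empty, all three knobs in the bin at (653,279), (646,300) and (646,328). Now the cap: measure its centre from wrist depth, then unscrew.

```bash
cat >> h.py <<'E'
def cloud(d,cal):
    c=cal[2]; v,u=np.mgrid[:d.shape[0],:d.shape[1]]
    P=np.stack([(u-c["cx"])*d/c["fx"],(v-c["cy"])*d/c["fy"],d],-1)
    W=(P-cal[1])@cal[0]; W[d<=0]=np.nan; return W
E
cat > s.py <<'E'
from h import *
Y=np.radians(60); c0=np.array([.588,-.007]); ax=np.array([np.cos(Y),np.sin(Y)])
cs=[]
for off,z in ((.08,.33),(.06,.36)):
    env.reach([*(c0-ax*off),z],down(Y)); im,d,cal=look("wrist"); W=cloud(d,cal)
    m=(W[...,2]>.193)&(W[...,2]<.212)&(np.hypot(W[...,0]-c0[0],W[...,1]-c0[1])<.05)
    P=W[m]; (x,y),r=cv2.minEnclosingCircle(P[:,:2].astype(np.float32)); print("cap circ",x,y,r,"z",np.median(P[:,2]),len(P)); cs.append((x,y,np.median(P[:,2])))
    m=(W[...,2]>.14)&(W[...,2]<.162)&(np.hypot(W[...,0]-.621,W[...,1]+.159)<.085)
    if m.sum()>200: (x,y),r=cv2.minEnclosingCircle(W[m][:,:2].astype(np.float32)); print("rim",x,y,r,np.median(W[m][:,2]))
    print(find(mark_of,"cap","wrist",cal))
E
python3 s.py
```

```text
cap circ 0.5872302651405334 -0.007468873634934425 0.03304681181907654 z 0.20183232661799203 4114
rim 0.6182751655578613 -0.16388583183288574 0.0718003362417221 0.15535828469911064
[(0.57, array([ 0.5884, -0.0091,  0.1702]))]
cap circ 0.5872027277946472 -0.0076194824650883675 0.03289756178855896 z 0.20183517388657657 3100
rim 0.6184081435203552 -0.16334767639636993 0.0714021697640419 0.15544401775862715
[(0.62, array([ 0.5869, -0.0082,  0.1728]))]
```

```bash
cat > s.py <<'E'
from h import *
x,y=.5872,-.0075; Z=.168; a0=60; tot=73
env.grip(.085)
env.reach([x,y,.26],down(np.radians(a0)))
hit=env.movel([x,y,Z],velocity=.08,stop_force=10)
s=monitor.get_state(); print("down",hit,s["tcp_pos"],s["force"])
if hit: raise SystemExit
env.grip(0.06,f_grip=45); s=monitor.get_state(); print("grip",s["opening"],s["gripper_force"],s["force"],s["torque"])
n=9
for k in range(1,n+1):
    env.reach([x,y,Z],down(np.radians(a0+tot*k/n))); s=monitor.get_state()
    print(k,np.round(s["force"],1),np.round(s["torque"],2),round(s["opening"],4))
look("side","side2")
hit=env.movel([x,y,Z+.03],velocity=.04,stop_force=15); s=monitor.get_state()
print("lift",hit,s["tcp_pos"],s["force"],s["time"],s["opening"])
_,_,cal=look("side"); print(find(mark_of,"cap","side",cal))
E
python3 s.py
```

```text
down False [ 0.58760709 -0.00757085  0.16851848] [-0.11495657  0.32628747 -0.35972337]
grip 0.06475033870272924 48.64286984782666 [-1.13868051  0.48794042  5.80788784] [ 0.16251935  0.47708604 -0.00838197]
1 [-0.3  0.2  5.9] [-0.1   0.25  0.06] 0.0643
2 [ 0.4 -0.6  7.6] [-0.11  0.2   0.09] 0.064
3 [-0.   0.2  7.8] [-0.06  0.11  0.07] 0.0641
4 [ 0.7 -0.3  7.5] [-0.09  0.1   0.01] 0.0645
5 [0.4 0.7 7.1] [-0.08  0.07  0.01] 0.0649
6 [0.3 0.7 7.9] [-0.07  0.08  0.08] 0.0643
7 [0.5 0.2 8. ] [-0.11  0.07  0.03] 0.0646
8 [2.3 0.7 6.9] [ 0.14 -0.08 -0.57] 0.0645
9 [ 4.9 -1.7  5.4] [-0.29 -1.02 -0.6 ] 0.0648
lift True [ 0.58890405 -0.00796591  0.16912479] [ 0.49768291 -0.34619307  1.48313407] 44.2833 0.06451290966320225
[(0.6, array([ 0.5912, -0.0036,  0.1726]))]
```

```bash
cat > s.py <<'E'
from h import *
s=monitor.get_state(); print(s["force"],s["torque"],s["qpos"],s["joint_torque"])
im,d,cal=look("wrist"); im2,_,_=look("side")
a=cv2.resize(im2[100:260,200:440],(720,480),interpolation=cv2.INTER_CUBIC)
cv2.imwrite("pics/ab.png",np.hstack([cv2.resize(im,(480,300)),cv2.resize(im2[110:235,240:370],(312,300))]))
E
python3 s.py
```

```text
[0.2040528  1.66538746 0.37385684] [ 0.00633813 -0.10923498 -0.81366168] [-0.53890906  0.45174221  0.58870765  1.86087357 -0.30968341  0.9169062
  0.93573548] [ -0.37497249 -46.69912577   7.85594881 -23.36531997   0.62251925
   0.13885426   0.73048459]
```

View pics/ab.png

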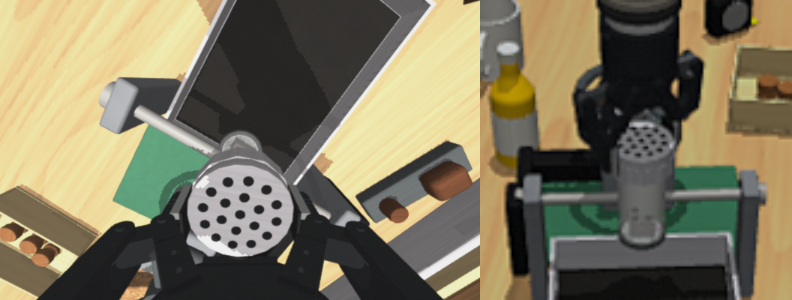

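The view is clear of collisions. The steady −0.8 N m points to the cap pressing on its 108° stop, so I'll back off about 10° past unloading and try the lift.

```bash
cat > s.py <<'E'
from h import *
x,y=.5872,-.0075; Z=.168; a=133.
env.reach([x,y,Z],down(np.radians(a)))
free=None; ok=False
for k in range(14):
    a-=2; env.reach([x,y,Z],down(np.radians(a))); t=monitor.get_state()["torque"]
    print(a,np.round(t,2),np.round(monitor.get_state()["force"],1))
    if free is None and t[2]>-.15: free=a
    if free is not None and a<=free-6:
        hit=env.movel([x,y,Z+.008],velocity=.03,stop_force=8); s=monitor.get_state(); print("lift",a,hit,s["tcp_pos"][2],s["force"])
        if not hit: ok=True; break
        env.movel([x,y,Z],velocity=.05)
print(ok)
if ok:
    print(env.movel([x,y,Z+.05],velocity=.05,stop_force=12)); s=monitor.get_state(); print(s["tcp_pos"],s["force"],s["opening"],s["time"])
    _,_,cal=look("side"); print(find(mark_of,"cap","side",cal),find(mark_of,"mouth","side",cal))
E
python3 s.py
```

```text
131.0 [-0.3  -0.55 -0.17] [ 4.1 -1.5  5.1]
129.0 [-0.33 -0.48 -0.04] [ 3.9 -0.3  6.1]
127.0 [-0.29 -0.45 -0.01] [ 2.5 -1.8  7.1]
125.0 [-0.28 -0.38 -0.02] [ 2.6 -2.1  6.2]
123.0 [-0.33 -0.36 -0.01] [ 2.5 -1.5  6.3]
lift 123.0 True 0.17027140518934783 [ 1.45623449 -0.80899209 -0.42652967]
121.0 [-0.24 -0.2  -0.03] [2.2 0.3 8.2]
lift 121.0 True 0.1701723759981022 [ 1.29608842 -0.86794765  0.05533684]
119.0 [-0.26 -0.04 -0.01] [ 1.2 -0.7  9. ]
lift 119.0 True 0.17014096362077893 [ 1.98595703  0.03054534 -0.14421273]
117.0 [-0.29  0.04 -0.07] [-0.3 -0.2 10. ]
lift 117.0 True 0.1701140978764138 [ 1.27230421  0.12633146 -0.65647818]
115.0 [-0.33  0.16  0.03] [-0.4 -1.4  9.8]
lift 115.0 True 0.17009161506603862 [ 1.15899296 -0.81248023  0.38718122]
113.0 [-0.33  0.24 -0.02] [-1.2 -1.   9.4]
lift 113.0 True 0.17007747322263417 [ 1.85898654 -0.55852464  0.86191902]
111.0 [-0.36  0.34 -0.08] [-1.3 -0.4 10. ]
lift 111.0 True 0.1700641204630317 [ 1.75562947 -0.37343224 -0.09655541]
109.0 [-0.28  0.36 -0.04] [-1.  -0.3  9.4]
lift 109.0 True 0.1700341059204813 [ 1.42867794 -0.84629611 -0.12907459]
107.0 [-0.34  0.4   0.  ] [-0.7 -1.3 10.3]
lift 107.0 True 0.16996960854207002 [ 1.33550166 -1.28408129  0.03592036]
105.0 [-0.26  0.44  0.01] [-1.3  0.  10.4]
lift 105.0 True 0.16994836229429786 [ 1.62683336e+00 -8.49970054e-04 -5.85319847e-01]
False
```

The lift "hits" were only the ~8 N preload coming off, so they show no real resistance. I'll unload first, find the stop again, back off 10°, and lift with a higher threshold.

```bash
cat > s.py <<'E'
from h import *
x,y=.5872,-.0075; Z=.1695; a=105.
env.movel([x,y,Z],velocity=.05); print(monitor.get_state()["force"])
while a<146:
    a+=3; env.reach([x,y,Z],down(np.radians(a))); s=monitor.get_state(); t=s["torque"]; print(a,np.round(t,2),np.round(s["force"],1))
    if t[2]<-.35: break
for b in (9,12,6,15):
    env.reach([x,y,Z],down(np.radians(a-b))); print("at",a-b,monitor.get_state()["torque"])
    hit=env.movel([x,y,Z+.012],velocity=.03,stop_force=22); s=monitor.get_state(); print("lift",hit,s["tcp_pos"][2],s["force"])
    if not hit: break
    env.movel([x,y,Z],velocity=.05)
if not hit:
    print(env.movel([x,y,Z+.05],velocity=.05,stop_force=15)); s=monitor.get_state(); print(s["tcp_pos"],s["force"],s["opening"],s["time"])
_,_,cal=look("side"); print(find(mark_of,"cap","side",cal),find(mark_of,"mouth","side",cal))
E
python3 s.py
```

```text
[ 1.63745459 -1.47829046  0.62751765]
108.0 [-0.42 -0.64 -0.06] [ 3.4 -2.1 -0.7]
111.0 [-0.5  -0.91 -0.01] [ 3.7 -3.  -2.2]
114.0 [-0.49 -0.98 -0.02] [ 5.3 -2.1 -1.9]
117.0 [-0.44 -1.01  0.04] [ 4.8 -2.3 -1.6]
120.0 [-0.4  -1.08  0.02] [ 4.8 -2.4 -1. ]
123.0 [-0.52 -1.15 -0.01] [ 5.5 -3.  -1.8]
126.0 [-0.59 -1.1  -0.08] [ 4.8 -2.6 -1.4]
129.0 [-0.55 -1.2  -0.02] [ 4.8 -1.5 -1.2]
132.0 [-0.4  -1.28 -0.56] [ 6.2 -1.9 -1.7]
at 123.0 [-0.46443166 -1.03437854 -0.0722115 ]
lift False 0.18176642680879984 [ 5.59322985 -0.65508044 -2.17229019]
False
[ 0.58689602 -0.00742136  0.21924165] [-0.34222677  0.51501774 -1.45956117] 0.06441592595362348 57.0333
[(0.61, array([ 0.5881, -0.0052,  0.2242]))] []
```

Cap is off. Laying it on the pad.

```bash
cat > s.py <<'E'
from h import *
x,y=.5872,-.0075; Y=np.radians(123); p=[.441,.3885]
env.movel([x,y,.30],velocity=.2)
env.reach([*p,.15],down(Y)); env.movel([*p,.03],velocity=.15)
hit=env.movel([*p,-.002],velocity=.02,stop_force=5); s=monitor.get_state(); print(hit,s["tcp_pos"],s["force"],s["opening"])
env.grip(.085); env.movel([*p,.2],velocity=.2)
ax=np.array([np.cos(Y),np.sin(Y)])
im,d,cal=look("wrist","pad1"); W=cloud(d,cal)
m=(W[...,2]>.026)&(W[...,2]<.045)&(np.hypot(W[...,0]-p[0],W[...,1]-p[1])<.07)
if m.sum(): (cx,cy),r=cv2.minEnclosingCircle(W[m][:,:2].astype(np.float32)); A=np.c_[W[m][:,:2],np.ones(m.sum())]; print(cx,cy,r,np.median(W[m][:,2]),"slope",np.linalg.lstsq(A,W[m][:,2],rcond=None)[0][:2])
print(find(mark_of,"cap","wrist",cal),find(mark_of,"pad","wrist",cal))
print(monitor.get_state()["time"])
# wheel view
Y=np.radians(60); env.reach([.49,-.06,.36],down(np.radians(60)))
E
python3 s.py
python3 - <<'E'
import sys; sys.path.insert(0,'.')
E
```

```text
True [0.44094529 0.38849803 0.00130791] [-0.64120082  0.13897864  5.67565309] 0.06478024320033747
0.4394404888153076 0.38942670822143555 0.03293192759156227 0.0343242487508605 slope [ 0.00400811 -0.00838419]
[(0.74, array([0.4404, 0.3906, 0.0073]))] []
63.2583
```

View pics/pad1.png

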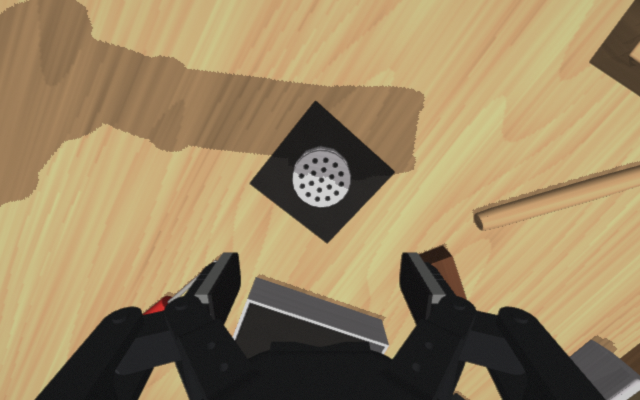

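The cap lies flat in the middle of the pad, at (321,177). Now I measure the wheel from above, both hub centre and spoke angles.

```bash
cat >> h.py <<'E'
def wheel():
    """hub centre and wheel value from wrist depth (spokes mod 120 deg)"""
    Y=np.radians(60); h=np.array([.6184,-.1635])
    env.reach([*(h-np.array([np.cos(Y),np.sin(Y)])*.075),.36],down(Y)); env.dwell(.2); im,d,cal=look("wrist"); W=cloud(d,cal)
    r=np.hypot(W[...,0]-h[0],W[...,1]-h[1]); m=(W[...,2]>.142)&(W[...,2]<.162)&(r<.085)
    (x,y),rr=cv2.minEnclosingCircle(W[m][:,:2].astype(np.float32))
    r=np.hypot(W[...,0]-x,W[...,1]-y); m&=(r>.022)&(r<.055)
    a=np.arctan2(W[m][:,1]-y,W[m][:,0]-x); sp=np.angle(np.mean(np.exp(3j*a)))/3
    psi=np.arctan2(.5872-x,y+.0075)+0  # tumbler y=(-sin,cos) => hub-jar=(s,-c)*.16
    psi=np.arctan2(x-.5872,-.0075-y)
    w=(psi-sp+np.pi/3)%(2*np.pi/3)-np.pi/3
    print("hub",x,y,rr,"spoke",np.degrees(sp),"psi",np.degrees(psi),"w mod 120",w,m.sum()); return x,y,psi,w,im
E
cat > s.py <<'E'
from h import *
x,y,psi,w,im=wheel(); cv2.imwrite("pics/wheel0.png",im)
_,_,cal=look("top"); print(find(mark_of,"hub","top",cal),find(mark_of,"mouth","top",cal))
for a in (60,90,30,0): print(a,[None if kinematics.inverse_kinematics([x+.038*np.cos(t),y+.038*np.sin(t),.133],down(np.radians(a))) is None else 1 for t in np.linspace(0,6.28,9)])
E
python3 s.py
```

```text
hub 0.6181204915046692 -0.16434848308563232 0.0717104896903038 spoke 11.067959273499842 psi 11.152065305813258 w mod 120 0.0014679271846578246 717
[(0.56, array([ 0.6205, -0.1613,  0.1506]))] [(0.75, array([ 0.5836, -0.0056,  0.1895]))]
60 [1, 1, 1, 1, 1, 1, 1, 1, 1]
90 [1, 1, 1, 1, 1, 1, 1, 1, 1]
30 [1, 1, 1, 1, 1, 1, 1, 1, 1]
0 [1, 1, 1, 1, 1, 1, 1, 1, 1]
```

View pics/wheel0.png

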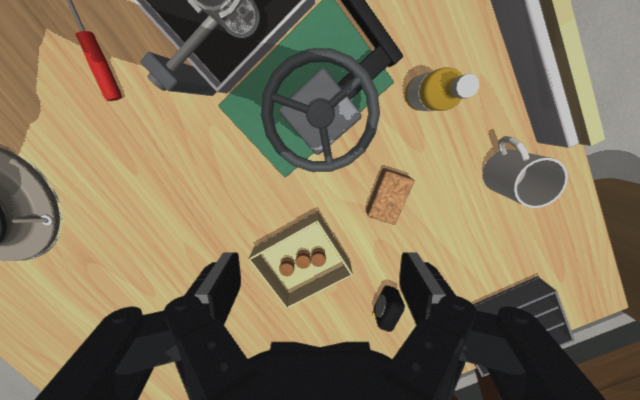

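The wheel reads w = 0.001 with its hub at (320,113) and the knobs in the bin. Now crank with the shut fingers as a peg against a spoke.

```bash
cat >> h.py <<'E'
H=np.array([.6182,-.164]); RAD=.038; ZP=.133
def pt(deg,z=ZP): a=np.radians(deg); return [H[0]+RAD*np.cos(a),H[1]+RAD*np.sin(a),z]
def crank(d0,d1,step=10,v=.05,lim=35):
    n=max(1,int(np.ceil(abs(d1-d0)/step))); fm=0
    for k in range(1,n+1):
        hit=env.movel(pt(d0+(d1-d0)*k/n),velocity=v,stop_force=lim); f=monitor.get_state()["force"]; fm=max(fm,np.hypot(*f[:2]))
        if hit: print("HIT at",d0+(d1-d0)*k/n,f); return d0+(d1-d0)*k/n
    print("crank to",d1,"max F",fm,"force",np.round(f,1),"t",monitor.get_state()["time"]); return d1
E
cat > s.py <<'E'
from h import *
env.grip(0.0); env.reach(pt(191,.22),down(np.radians(60)))
hit=env.movel(pt(191),velocity=.06,stop_force=8); s=monitor.get_state(); print(hit,s["tcp_pos"],s["force"])
if not hit:
    a=191
    for b in (150,100,40,-20,-80,-110):
        c=crank(a,b); 
        if c!=b: break
        a=b
_,_,cal=look("side","tip1"); print(find(mark_of,"mouth","side",cal))
E
python3 s.py
```

```text
False [ 0.58111314 -0.17134335  0.13335222] [0.18485369 0.41642186 0.07680285]
crank to 150 max F 4.06940483346724 force [-1.6 -3.7 -0.8] t 70.55
crank to 100 max F 7.206212656721047 force [-5.1 -1.4  0.6] t 71.9667
crank to 40 max F 5.785416314851726 force [-3.3  3.  -3.2] t 73.6667
crank to -20 max F 6.693667082952076 force [ 1.1  6.6 -1.9] t 75.3667
crank to -80 max F 6.7184759153293765 force [4.5 2.3 0.9] t 77.0667
crank to -110 max F 5.837520276229506 force [ 5.8 -0.7  0.2] t 77.9167
[(0.81, array([0.5869, 0.0388, 0.087 ]))]
```

View pics/tip1.png

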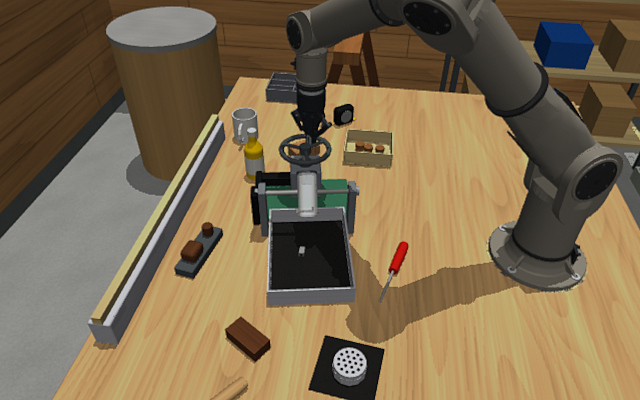

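The jar is tipped to about 2.3 rad, and one nut is in the tray at (301,250). I'll keep going.

```bash
cat > s.py <<'E'
from h import *
a=crank(-110,-130,5,.03); env.dwell(1)
a=crank(a,-148,5,.03,25); env.dwell(2.5)
im,d,cal=look("side"); print("mouth",find(mark_of,"mouth","side",cal)); print("nut M",find(mark_of,"nut1","side",cal))
cv2.imwrite("pics/tip2.png",cv2.resize(im[150:315,230:390],None,fx=3.5,fy=3.5,interpolation=cv2.INTER_CUBIC))
_,_,cal=look("top"); print("top nut",find(spot_in,"nut1","top",cal))
E
python3 s.py
```

```text
crank to -130 max F 6.755280694098981 force [ 5.  -2.3 -0.3] t 79.05
crank to -148 max F 5.990099228900531 force [ 3.6 -4.3  1.1] t 81.05
mouth [(0.76, array([0.5907, 0.0272, 0.0741]))]
nut M [(0.61, array([0.5975, 0.0796, 0.0145])), (0.55, array([0.5739, 0.0433, 0.0287])), (0.53, array([0.5894, 0.079 , 0.0083]))]
top nut []
```

View pics/tip2.png

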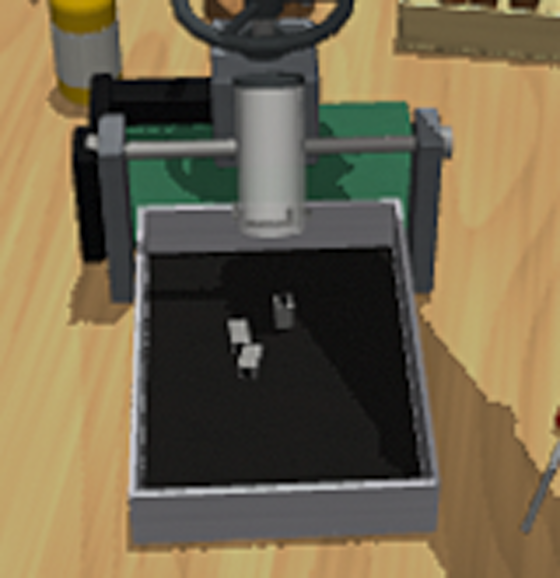

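Three nuts lie in the tray, at (283,310), (238,332) and (249,358) in the crop. I'll tip a touch more in case one has stuck, then crank back short of zero and measure.

```bash
cat > s.py <<'E'
from h import *
a=crank(-148,-153,5,.03,20); env.dwell(1.5)
for b in (-100,-40,20,80,140,205):
    c=crank(a,b)
    if c!=b: break
    a=b
env.movel(pt(a-12),velocity=.05); env.movel(pt(a-12,.24),velocity=.1,stop_force=25)
x,y,psi,w,im=wheel(); cv2.imwrite("pics/back1.png",im)
print("t",monitor.get_state()["time"])
E
python3 s.py
```

```text
crank to -153 max F 5.30507457081142 force [ 3.7 -3.8  1. ] t 84.0583
crank to -100 max F 0.7889872082003079 force [ 0.6  0.4 -0.3] t 87.1583
crank to -40 max F 5.581653810994121 force [-4.5 -3.3 -1.3] t 88.8583
crank to 20 max F 7.193755910148778 force [ 1.3 -5.9  1.1] t 90.5583
crank to 80 max F 5.910745725125652 force [ 4.5 -0.4  0.7] t 92.2583
crank to 140 max F 5.3758101376189105 force [2.2 4.2 3.4] t 93.9583
crank to 205 max F 6.827571848051026 force [-1.4  4.9 -0.3] t 95.8833
hub 0.6178799867630005 -0.16417020559310913 0.07185803353786469 spoke -7.799198872204218 psi 11.079754803462798 w mod 120 0.3294999009718751 732
t 98.25
```

View pics/back1.png

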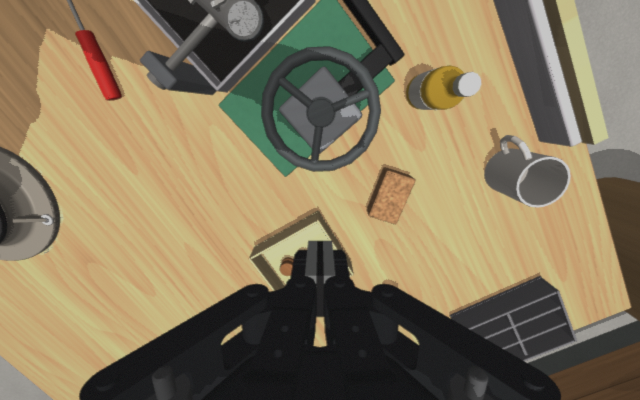

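w = 0.33 rad remains, about 19° more.

```bash
cat > s.py <<'E'
from h import *
env.reach(pt(191,.24),down(np.radians(60))); hit=env.movel(pt(191),velocity=.08,stop_force=8); print(hit)
if not hit: crank(191,223.5,6)
env.movel(pt(210),velocity=.05); env.movel(pt(210,.24),velocity=.1,stop_force=25)
x,y,psi,w,im=wheel()
env.reach([.54,.10,.38],down(np.radians(100)))
im,d,cal=look("wrist"); cv2.imwrite("pics/end.png",im)
for q in ("nut1","cap","pad","mouth"): print(q,find(spot_in,q,"wrist",cal),find(mark_of,q,"wrist",cal))
im,d,cal=look("top")
for q in ("knob1","cap","sanding_block","offcut","mouth"): print(q,find(mark_of,q,"top",cal))
print("t",monitor.get_state()["time"])
E
python3 s.py
```

```text
False
crank to 223.5 max F 6.925545585817159 force [-4.4  5.4 -0.5] t 101.825
hub 0.6177883148193359 -0.1643889993429184 0.07171972841024399 spoke 11.361000168823153 psi 11.032435793910695 w mod 120 -0.005734530146979555 727
nut1 [(0.72, array([0.576 , 0.0518, 0.0035])), (0.47, array([0.6003, 0.0667, 0.0119])), (0.42, array([0.5853, 0.0864, 0.0169]))] [(0.55, array([0.5711, 0.0421, 0.0246])), (0.47, array([0.5858, 0.0744, 0.0112])), (0.44, array([0.5928, 0.0726, 0.0072]))]
cap [(0.7, array([ 0.4189, -0.317 ,  0.0303]))] []
pad [(0.59, array([0.4761, 0.3222, 0.0037]))] []
mouth [(0.6, array([0.5926, 0.0047, 0.1383]))] []
knob1 [(0.58, array([ 0.4213, -0.3841,  0.0048])), (0.51, array([ 0.4539, -0.3842,  0.0036])), (0.51, array([ 0.4822, -0.3971,  0.0015]))]
cap [(0.54, array([0.4377, 0.3919, 0.0069]))]
sanding_block [(0.73, array([ 0.6549, -0.3489,  0.0029]))]
offcut [(0.68, array([ 0.6557,  0.3531, -0.0011]))]
mouth [(0.56, array([ 0.5854, -0.0085,  0.1892]))]
t 106.2
```

View pics/end.png

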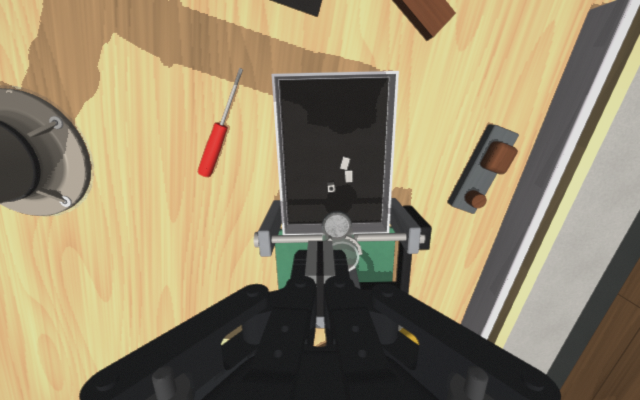

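The jar is upright (w ≈ −0.006) and three nuts are in the tray at (345,163), (349,176) and (331,188). Last check: look straight into the jar.

```bash
cat > s.py <<'E'
from h import *
Y=np.radians(60); c=np.array([.5872,-.0075])
env.reach([*(c-np.array([np.cos(Y),np.sin(Y)])*.083),.34],down(Y)); im,d,cal=look("wrist"); W=cloud(d,cal)
r=np.hypot(W[...,0]-c[0],W[...,1]-c[1]); m=r<.018
print(len(W[m]),np.percentile(W[m][:,2],[0,5,25,50,75,95,100])); print(find(spot_in,"nut1","wrist",cal))
u,v=px([*c,.13],cal).astype(int); cv2.imwrite("pics/jar.png",cv2.resize(im[max(0,v-60):v+60,max(0,u-60):u+60],(500,500),interpolation=cv2.INTER_CUBIC)); print(u,v)
E
python3 s.py
```

```text
590 [0.08193963 0.08356406 0.08429412 0.08481844 0.08532548 0.08615398
 0.08712057]
[(0.69, array([0.5861, 0.0843, 0.0156])), (0.64, array([0.5738, 0.0405, 0.0254])), (0.42, array([0.5979, 0.0661, 0.0122]))]
319 104
```

View pics/jar.png

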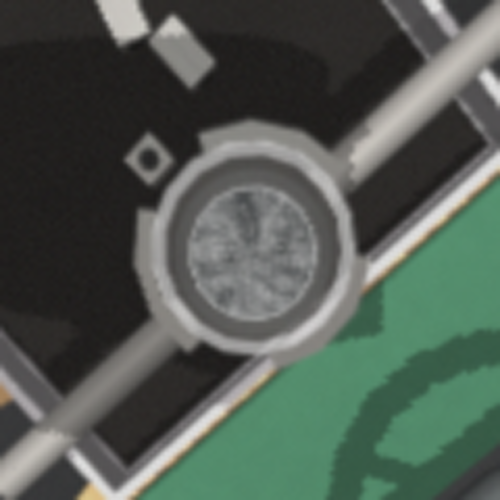

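The jar is empty: its floor at (250,250) is flat at z ≈ 0.085, and all three nuts are in the tray. Handing in.

```bash
python3 -c "
from h import *
print(env.job_done())"
```

```text
the job is handed in; nothing more can be done
None
```

The job is handed in; my last checks showed all three knobs in the bin, the cap flat with its holes up on the pad, all three nuts in the tray, the jar upright and empty, and the sanding block and offcut undisturbed, but no pass/fail verdict was returned.

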